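# Stand the fallen key fobs in their bays

### The job

The three bronze key fobs on the reception desk have been knocked over. Stand each one upright, wire eye on top, in the bay lined in the colour of its enamel band under the brass key rail (both red ones share the red bay), setting them down rather than dropping them, and let go. Leave the bell, the glass paperweight and the pen cup where they are.

Things in the scene. Friction and masses are not known exactly. Their poses are not given: they have to be found in the camera images.
- fob_red_a: bronze key fob, red enamel band: square bar 36x36 mm, 75 mm tall, plus a wire eye on top (17 tall, 19 wide along y, 4.4 thick). 0.2-0.45 kg, centre of mass mid-bar. Origin: centre of the flat foot; z runs from foot to eye. Starts lying on a side face: z level, eye end roughly to the robot's right (-y), turned up to 0.8 rad towards it or 0.35 rad away, own x up, origin 18 mm above the desk
- fob_red_b: bronze key fob, red enamel band: square bar 36x36 mm, 75 mm tall, plus a wire eye on top (17 tall, 19 wide along y, 4.4 thick). 0.2-0.45 kg, centre of mass mid-bar. Origin: centre of the flat foot; z runs from foot to eye. Starts lying on a side face: z level, eye end roughly to the robot's right (-y), turned up to 0.8 rad towards it or 0.35 rad away, own x up, origin 18 mm above the desk
- fob_green: bronze key fob, green enamel band: square bar 36x36 mm, 75 mm tall, plus a wire eye on top (17 tall, 19 wide along y, 4.4 thick). 0.2-0.45 kg, centre of mass mid-bar. Origin: centre of the flat foot; z runs from foot to eye. Starts lying on a side face: z level, eye end roughly to the robot's right (-y), turned up to 0.8 rad towards it or 0.35 rad away, own x up, origin 18 mm above the desk
- bay_red: low open walnut tray lined in red felt, fixed: outside 90 (x) by 160 mm (y), 10 mm tall, walls 5 mm, floor 80x150 mm, 5 mm above the desk. Origin: centre of its underside; y runs along the rail, x away from the robot. The two bays lie end to end under the rail, centres 170 mm apart, left/right varies
- bay_green: low open walnut tray lined in green felt, fixed: outside 90 (x) by 160 mm (y), 10 mm tall, walls 5 mm, floor 80x150 mm, 5 mm above the desk. Origin: centre of its underside; y runs along the rail, x away from the robot. The two bays lie end to end under the rail, centres 170 mm apart, left/right varies
- rail: brass key rail, fixed: level bar 12 mm thick, axis 180 mm above the desk, along its own y from -260 to 260 mm, straight over the middle line of both bays; 12 mm posts with 44 mm feet at the ends, tiny hooks reach 22 mm to the far side. A tool pointing straight down into a bay would strike the bar: lean it. Origin: on the desk under the bar's middle; x away from the robot
- bell: brass reception bell with a domed top and black foot, loose bystander, 68 mm in diameter and 54 mm tall; origin: centre of its underside
- paperweight: green glass paperweight, a low dome, loose bystander, 66 mm in diameter and 40 mm tall; origin: centre of its underside
- pen_cup: black enamel pen cup with three pens stuck fast in it, loose bystander, 66 mm in diameter, cup 95 mm tall, pens to 140 mm; origin: centre of its underside

How it is judged:
At the end, for the whole second after the job is handed in: Both red-banded fobs stand in the red bay and the green-banded fob in the green bay: upright within 0.1 rad with the eye on top, foot on the bay's floor (1 to 9 mm above the desk) and its centre within 30 mm (across) and 65 mm (along the rail) of the bay's centre, all at rest (angle between each of fob_red_a, fob_red_b, fob_green's own z axis and vertical below 0.1 rad and x of fob_red_a in the frame of bay_red between -0.03 and 0.03 m and y of fob_red_a in the frame of bay_red between -0.065 and 0.065 m and z of fob_red_a in the frame of bay_red between 0.001 and 0.009 m and linear speed of each of fob_red_a, fob_red_b, fob_green below 0.02 m/s and angular speed of each of fob_red_a, fob_red_b, fob_green below 0.1 rad/s and x of fob_red_b in the frame of bay_red between -0.03 and 0.03 m and y of fob_red_b in the frame of bay_red between -0.065 and 0.065 m and z of fob_red_b in the frame of bay_red between 0.001 and 0.009 m and x of fob_green in the frame of bay_green between -0.03 and 0.03 m and y of fob_green in the frame of bay_green between -0.065 and 0.065 m and z of fob_green in the frame of bay_green between 0.001 and 0.009 m); the robot touches nothing.
It fails at once if the bell moved more than 20 mm or tipped (distance of bell from where it was at the start of the episode above 0.02 m or angle between bell's own z axis and vertical above 0.35 rad).
It fails at once if the paperweight moved more than 20 mm or tipped (distance of paperweight from where it was at the start of the episode above 0.02 m or angle between paperweight's own z axis and vertical above 0.35 rad).
It fails at once if the pen cup moved more than 20 mm or tipped (distance of pen_cup from where it was at the start of the episode above 0.02 m or angle between pen_cup's own z axis and vertical above 0.35 rad).
It fails at once if a fob dropped (falling free faster than 0.7 m/s) ((linear speed of fob_red_a above 0.7 m/s and contact force between fob_red_a and anything else below 0.02 N) or (linear speed of fob_red_b above 0.7 m/s and contact force between fob_red_b and anything else below 0.02 N) or (linear speed of fob_green above 0.7 m/s and contact force between fob_green and anything else below 0.02 N)).
It also fails if it takes over 72 s, if anything falls off the work surface, if the arm or the gripper's body presses on something with over 40 N, if the wrist force passes 120 N, or if a joint passes its speed limit or range.

### The arm

A 6-joint arm with a two-finger parallel gripper is mounted at the origin on the work surface. World frame = base frame: x ahead of the robot, y to its left, z up, the work surface at z = 0. Lengths are in m, angles in rad, forces in N, time in s.
With the tool pointing down it reaches from about 0.2 to 0.875 m from the base axis. Payload 3.4 kg.
Tool frame: the origin (TCP) lies between the finger pads, 19 mm behind the fingertips; this is the grasp point; z points along the fingers, x is the direction in which the jaws open and shut, and the axes are right-handed (so a half turn about z gives the same grasp; the last joint's range is limited). The gripper opens to 94 mm and grips with 3 to 60 N. Pads are 16 mm wide; open, the fingers measure 119 mm over their backs; the gripper's body (75 mm by 177 mm) begins 78 mm behind the grasp point.
Start: joints at [-1.29, 0.276, 1.505, -0, 1.361, -0.121], TCP at [0.225, -0.529, 0.224] pointing down, gripper open.
Joint ranges: [-2.89, 2.89], [-0.75, 2.08], [0.22, 2.7], [-1.18, 4.32], [0.11, 2.71], [-2.7, 2.7]. Speed limits (rad/s): [2.57, 2.57, 3.14, 3.14, 3.14, 3.14].

### API

Orientations are given as a unit quaternion [w, x, y, z].
In Python, from plant import r, gripper_to, inverse_kinematics, vision, models, telemetry gives the robot as it stands. Calls block until the motion is done:
- r.move_to(position, orientation): joint-space move of the TCP to a pose.
- r.move_l(position, rot=None, vel=0.15, guard=None): straight line of the TCP; rot=None keeps the orientation; vel is the mean speed in m/s. With guard (N) it stops when the force on the tool has changed by that much, and returns True; else False.
- r.movej(angles): joint-space move.
- gripper_to(opening, f_grip=None): finger opening in m; f_grip is the grip in N (None keeps the last); returns when the fingers have stopped.
- r.hold(seconds).
- inverse_kinematics(position, orientation): joint angles nearest the present ones, or None.
- vision.snapshot(name): name is "scene" or "top"; returns the picture (400x640x3 uint8, red, green, blue); there is no depth.
- vision.get_calibration(name): a dict with "fx", "fy", "cx", "cy" (pixels), "D" ([k1, k2, p1, p2, k3] as OpenCV has them; the pictures are not rectified), "position" and "orientation" of the camera in the world. Camera axes: x right, y down, z forward; pixel columns grow to the right and rows downward; lengths in m; the calibration is good to about 2 mm. A picture is of the moment at which its call begins. get_calibration takes no time and is no camera call.
A pose or a line that the arm cannot do raises r.PlanningError and nothing moves.
- r.sign_off(): hands the job in, once; it reports no verdict.
Trained networks look in the newest picture that a camera, given by its name, has taken for a name from the list of things; names that differ only in an ending like _2 or _b are one class to them, and where a whole thing is asked for, a point or a joint stands for the part that bears it (a point fixed in the world has none). Each returns a list of dicts, best first, with "score" (0 to 1); they miss things now and then, are a little off and sometimes report something else, mostly with a low value. They report only what shows in the picture. A call takes as long as a camera call.
- models.boxes_of(thing, camera): "at" ([x, y, z] in m, in world coordinates, good to about 4 mm: the middle of the surface that is visible of it).
- models.regions_of(thing, camera): "pixels" (400x640 bool, what is visible of it).
- models.mark_of(thing, camera): "at" ([x, y, z] in m, in world coordinates, good to about 4 mm: a listed point, or the origin of a listed thing).
Readings, each from a call of its own:
- telemetry.current_t(): time.
- telemetry.current_joints(): joint angles.
- telemetry.current_dq(): joint speeds.
- telemetry.current_joint_efforts(): joint torques, N m.
- telemetry.current_ee_pos(): TCP position.
- telemetry.current_tool_rot(): TCP orientation.
- telemetry.current_wrist_force(): force on the tool from outside, world axes, zero at the start.
- telemetry.current_torque(): the same for the moment, N m.
- telemetry.current_opening(): finger opening in m.
Only numpy, scipy, OpenCV 4.12 (cv2) and the standard library are available. Lean on these libraries where they do the work, as an engineer would, in place of code of your own. Each camera call takes 0.05 s, during which the arm holds its last target. There are 200 camera calls.

## Working session

There is one attempt and no reset: what is moved stays moved. The work goes in short steps, each a Python script; the robot and the scene stay as the last script left them, time stands still between calls to the robot, and variables do not carry over. Pictures are saved under pics/ and viewed, about 8 in all and at most 12, crops included, and the job is handed in when it is done.

```bash
mkdir -p pics; ls; python3 - <<'E'
from plant import *
from plant import r,vision,models,telemetry
import cv2
for c in ("top","scene"):
    im=vision.snapshot(c); cv2.imwrite(f"pics/{c}0.png",im[:,:,::-1])
    k=vision.get_calibration(c); print(c,k)
    for n in ("fob_red_a","fob_green","bay_red","bay_green","rail","bell","paperweight","pen_cup"):
        print(n,"mark",[(round(d["score"],2),[round(float(v),3) for v in d["at"]]) for d in models.mark_of(n,c)][:3],
         "box",[(round(d["score"],2),[round(float(v),3) for v in d["at"]]) for d in models.boxes_of(n,c)][:3])
print(telemetry.current_t())
E
```

```text
pics
top {'fx': 368.3852855171521, 'fy': 368.3852855171521, 'cx': 329.5768731227694, 'cy': 198.63225290265916, 'D': array([0.00817032, 0.        , 0.        , 0.        , 0.        ]), 'position': array([0.49769676, 0.04977367, 0.91709642]), 'orientation': array([-0.01700704,  0.71078899, -0.70306785,  0.01361501])}
fob_red_a mark [(0.84, [0.457, -0.026, 0.021]), (0.78, [0.471, 0.229, 0.017])] box [(0.63, [0.451, -0.058, 0.036]), (0.6, [0.465, 0.185, 0.035])]
fob_green mark [(0.59, [0.451, -0.252, 0.016])] box [(0.7, [0.457, -0.283, 0.034])]
bay_red mark [(0.84, [0.661, -0.116, -0.001])] box [(0.59, [0.653, -0.118, 0.003])]
bay_green mark [(0.79, [0.659, 0.052, -0.0])] box [(0.79, [0.654, 0.05, 0.005])]
rail mark [(0.33, [0.516, 0.049, -0.004])] box [(0.8, [0.662, -0.044, 0.184])]
bell mark [(0.68, [0.515, 0.05, -0.002])] box [(0.82, [0.512, 0.047, 0.031])]
paperweight mark [(0.8, [0.516, -0.185, -0.001])] box [(0.66, [0.518, -0.178, 0.034])]
pen_cup mark [(0.77, [0.526, 0.385, 0.003]), (0.53, [0.513, 0.05, -0.004])] box [(0.79, [0.525, 0.39, 0.072])]
scene {'fx': 446.2088137435657, 
[... 342 characters left out ...]
[0.456, -0.024, 0.02])] box [(0.77, [0.458, -0.059, 0.037]), (0.64, [0.477, 0.189, 0.036])]
fob_green mark [(0.9, [0.452, -0.249, 0.017])] box [(0.69, [0.463, -0.283, 0.037])]
bay_red mark [(0.69, [0.657, -0.117, -0.002])] box [(0.85, [0.66, -0.116, 0.003])]
bay_green mark [(0.6, [0.657, 0.049, -0.003])] box [(0.84, [0.659, 0.051, 0.005])]
rail mark [] box [(0.71, [0.661, -0.008, 0.181])]
bell mark [(0.85, [0.517, 0.049, 0.0])] box [(0.98, [0.527, 0.053, 0.035])]
paperweight mark [(0.67, [0.52, -0.187, -0.0])] box [(0.84, [0.526, -0.175, 0.031])]
pen_cup mark [(0.74, [0.523, 0.381, 0.002]), (0.71, [0.655, -0.116, -0.002])] box [(0.8, [0.539, 0.383, 0.072]), (0.3, [0.658, -0.114, 0.001])]
1.7
```

View pics/top0.png

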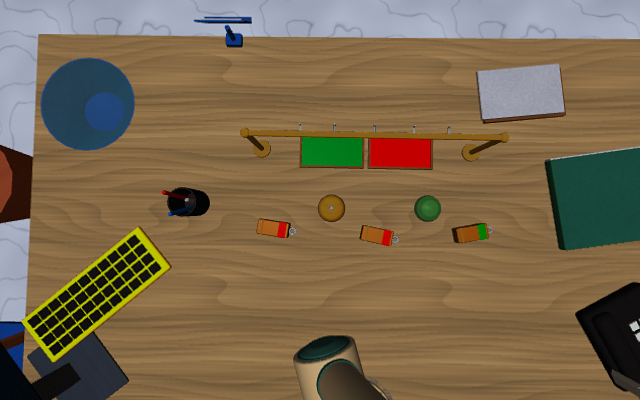

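View pics/scene0.png

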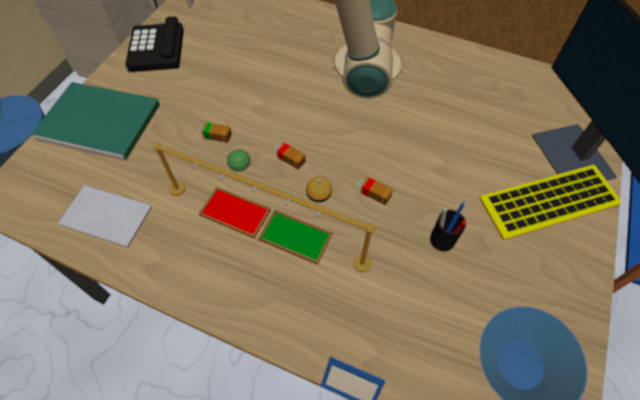

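Top view: three fobs lie at about (275,228), (378,236) and (471,233), with the foot end on the left. The bell is at (331,208), the paperweight at (428,208), the green bay at (332,152) and the red bay at (400,152). The scene view agrees. Next I get the yaw angles and check that the arm can reach.

```bash
cat > h.py <<'E'
from plant import r,gripper_to,inverse_kinematics,vision,models,telemetry
import numpy as np, cv2
from scipy.spatial.transform import Rotation as R
A=np.radians(40)
def q(M): return R.from_matrix(M).as_quat(scalar_first=True)
def project(uv,c,z):
    k=vision.get_calibration(c); K=np.array([[k["fx"],0,k["cx"]],[0,k["fy"],k["cy"]],[0,0,1]])
    n=cv2.undistortPoints(np.array(uv,float).reshape(-1,1,2),K,k["D"]).reshape(-1,2)
    d=R.from_quat(k["orientation"],scalar_first=True).apply(np.c_[n,np.ones(len(n))]); p=k["position"]
    return p+d*((z-p[2])/d[:,2:])
def tool(zf,xf,s):   # tool rotation for a fob with axes zf, xf
    tz=-np.cos(A)*xf-np.sin(A)*zf; tx=s*np.cross(zf,xf)
    return np.c_[tx,np.cross(tz,tx),tz]
G=np.array([0.006,0.040]) # grasp point in fob: x, z
def pick_pose(o,psi,s): # psi: angle of eye direction from -y towards robot (-x)
    zf=np.array([-np.sin(psi),-np.cos(psi),0]); xf=np.array([0,0,1.])
    return np.r_[o[:2],0.018]+G[0]*xf+G[1]*zf, q(tool(zf,xf,s))
def place_pose(x,y,s,lift=0,foot=0.005):
    xf=np.array([-1.,0,0]); zf=np.array([0,0,1.])
    return np.array([x,y,foot+lift])+G[0]*xf+G[1]*zf, q(tool(zf,xf,s))
E
python3 - <<'E'
from h import *
for c in("top","scene"):
    vision.snapshot(c)
    for n in("fob_red_a","fob_green"):
        for d in models.regions_of(n,c)[:3]:
            v,u=np.nonzero(d["pixels"]); P=project(np.c_[u,v],c,0.03)[:,:2]
            (cx,cy),wh,a=cv2.minAreaRect(P.astype(np.float32)*1000)
            w,V=np.linalg.eigh(np.cov(P.T)); e=V[:,1]; e=e*-np.sign(e[1])
            b=cv2.boxPoints(((cx,cy),wh,a)); L=max((b[1]-b[0],b[2]-b[1]),key=np.linalg.norm);L=L*-np.sign(L[1])
            print(c,n,round(d["score"],2),len(u),P.mean(0).round(3),"rect",round(cx),round(cy),np.round(wh),"psi",round(np.arctan2(-e[0],-e[1]),3),round(float(np.arctan2(-L[0],-L[1])),3))
# reach
O=[((.457,-.025),.25),((.470,.228),.05),((.451,-.250),-.15)]
for s in(1,-1):
    for o,p in O:
        P,Q=pick_pose(o,p,s); print(s,"pick",np.round(inverse_kinematics(P,Q),2) if inverse_kinematics(P,Q) is not None else None)
    for y in(-.155,-.08,.05):
        for dx,l in((0,0),(-.12,.12)):
            P,Q=place_pose(.659+dx,y,s,l); j=inverse_kinematics(P,Q); print(s,"place",y,l,None if j is None else np.round(j,2))
E
```

```text
top fob_red_a 0.79 527 [ 0.45 -0.06] rect 449 -65 [93. 38.] psi 0.217 0.207
top fob_red_a 0.73 508 [0.464 0.189] rect 464 188 [82. 38.] psi 0.136 0.16
top fob_red_a 0.38 1969 [ 0.647 -0.115] rect 646 -115 [156.  76.] psi 0.028 0.012
top fob_green 0.85 554 [ 0.459 -0.284] rect 460 -284 [40. 88.] psi -0.154 -0.154
top fob_green 0.35 509 [0.464 0.188] rect 463 183 [91. 37.] psi 0.146 0.16
scene fob_red_a 0.77 541 [0.474 0.19 ] rect 473 185 [91. 55.] psi 0.229 0.152
scene fob_red_a 0.76 547 [ 0.458 -0.058] rect 458 -61 [98. 58.] psi 0.322 0.21
scene fob_red_a 0.73 2190 [0.675 0.057] rect 674 55 [155.  93.] psi 0.012 0.024
scene fob_green 0.64 467 [ 0.466 -0.28 ] rect 466 -280 [59. 89.] psi 0.061 -0.156
1 pick [-0.79  0.49  2.06  0.66  1.1   2.14]
1 pick [-0.26  0.47  2.12  0.88  0.95  2.25]
1 pick [-0.91  0.72  1.49  0.32  1.56  1.97]
1 place -0.155 0 [-0.57  0.48  2.27  2.27  0.57 -1.18]
1 place -0.155 0.12 [-0.8   0.09  2.35  1.56  0.58 -0.56]
1 place -0.08 0 [-0.4   0.46  2.33  2.55  0.56 -1.32]
1 place -0.08 0.12 [-0.58  0.04  2.4   1.76  0.44 -0.61]
1 place 0.05 0 [-0.05  0.46  2.34  3.06  0.53 -1.54]
1 place 0.05 0.12 [-0.08  0.03  2.41  2.81  0.19 -1.3 ]
-1 pick [-0.79  0.49  2.06  0.66  1.1  -1.01]
-1 pick [-0.26  0.47  2.12  0.88  0.95 -0.89]
-1 pick [-0.91  0.72  1.49  0.32  1.56 -1.17]
-1 place -0.155 0 [-0.57  0.48  2.27  2.27  0.57  1.96]
-1 place -0.155 0.12 [-0.8   0.09  2.35  1.56  0.58  2.58]
-1 place -0.08 0 [-0.4   0.46  2.33  2.55  0.56  1.83]
-1 place -0.08 0.12 [-0.58  0.04  2.4   1.76  0.44  2.53]
-1 place 0.05 0 [-0.05  0.46  2.34  3.06  0.53  1.61]
-1 place 0.05 0.12 [-0.08  0.03  2.41  2.81  0.19  1.84]
```

```bash
cat >> h.py <<'E'
from scipy.spatial.transform import Slerp
def go(P,Q,vel=0.3):
    try: r.move_l(P,Q,vel=vel)
    except r.PlanningError as e: print("joint move instead:",e); r.move_to(P,Q)
def back(P,Q,d): return np.array(P)-d*R.from_quat(Q,scalar_first=True).as_matrix()[:,2]
def log(m): print(m,"t",round(telemetry.current_t(),1),"tcp",np.round(telemetry.current_ee_pos(),3),"open",round(telemetry.current_opening(),4),"F",np.round(telemetry.current_wrist_force(),1))
def do_pick(o,psi,s=1):
    P,Q=pick_pose(o,psi,s); gripper_to(0.075,f_grip=40)
    hi=back(P,Q,0.12)
    r.move_to(hi,Q); print("guard",r.move_l(P,vel=0.12,guard=15)); log("at")
    gripper_to(0.02,f_grip=40); log("gripped")
    r.move_l(P+[0,0,0.15],vel=0.2); log("lifted")
    return P,Q
def do_place(x,y,s=1):
    P0=np.array(telemetry.current_ee_pos());Q0=np.array(telemetry.current_tool_rot())
    P1,Q1=place_pose(x-0.10,y,s,0.08)
    Qm=Slerp([0,1],R.from_quat([Q0,Q1],scalar_first=True))(0.5).as_quat(scalar_first=True)
    go([0.45,(P0[1]+y)/2,0.28],Qm); go(P1,Q1); log("preplace")
    P2,_=place_pose(x,y,s,0.02); r.move_l(P2,vel=0.12)
    P3,_=place_pose(x,y,s,-0.004); print("touch",r.move_l(P3,vel=0.03,guard=5)); log("down")
def release():
    gripper_to(0.055); P=np.array(telemetry.current_ee_pos());Q=telemetry.current_tool_rot()
    r.move_l(back(P,Q,0.12),vel=0.12); log("released")
def snap(n,u0,v0,u1,v1,c="scene",f=4):
    im=vision.snapshot(c)[v0:v1,u0:u1,::-1]; cv2.imwrite(f"pics/{n}.png",cv2.resize(im,None,fx=f,fy=f,interpolation=cv2.INTER_CUBIC))
E
python3 - <<'E'
from h import *
do_pick((.457,-.025),.21); do_place(.659,-.154)
snap("p1",130,110,330,260)
E
```

```text
guard False
at t 5.7 tcp [ 0.449 -0.065  0.024] open 0.0753 F [ 0.4 -0.2 -0.1]
gripped t 6.4 tcp [ 0.449 -0.064  0.024] open 0.0357 F [ 0.1 -0.3  0.2]
lifted t 7.3 tcp [ 0.448 -0.064  0.173] open 0.0356 F [-0.2  0.7 -4.4]
preplace t 12.1 tcp [ 0.553 -0.154  0.125] open 0.0356 F [-0.3  0.2 -2.2]
touch True
down t 13.8 tcp [ 0.653 -0.154  0.048] open 0.0357 F [ 1.  -0.3  1.2]
```

View pics/p1.png

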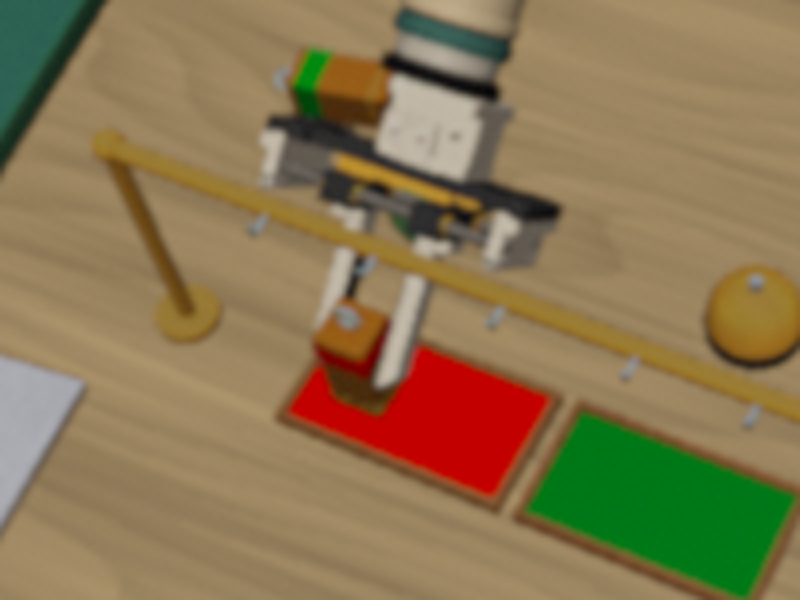

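The fob is upright at crop (355,350), inside the red bay and under the rail. It touched 3 mm higher than expected, so I press down gently once more to confirm contact, then release it and go for the second red one.

```bash
python3 - <<'E'
from h import *
p=np.array(telemetry.current_ee_pos()); print("touch",r.move_l(p-[0,0,.006],vel=0.02,guard=4)); log("down2")
release()
snap("p2",130,110,330,260)
E
```

```text
touch True
down2 t 14.1 tcp [ 0.654 -0.154  0.048] open 0.0359 F [-0.1  0.2  1.5]
released t 15.8 tcp [ 0.561 -0.154  0.124] open 0.0554 F [-0.8  0.6  0.3]
```

View pics/p2.png

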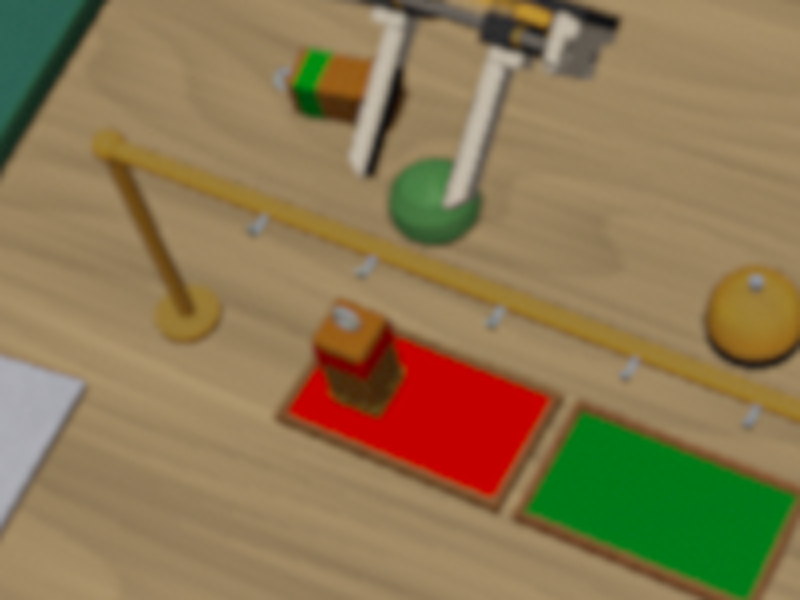

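The first fob stands alone in the red bay at crop (360,355). Now the second red fob, then the green one, with a guard on contact each time.

```bash
python3 - <<'E'
from h import *
def clear():
    p=np.array(telemetry.current_ee_pos()); r.move_l([p[0]-.06,p[1],.26],vel=.25)
clear(); do_pick((.4705,.228),.155); do_place(.659,-.080)
if .034<telemetry.current_opening()<.038: release()
snap("p3",130,110,410,320,f=2.8)
E
```

```text
guard False
at t 20.5 tcp [0.465 0.188 0.024] open 0.075 F [-0.3 -0.   0.5]
gripped t 21.2 tcp [0.464 0.188 0.024] open 0.0356 F [-0.7 -1.8  1.6]
lifted t 22.1 tcp [0.463 0.188 0.173] open 0.0355 F [-0.3  0.2 -2.4]
preplace t 28.9 tcp [ 0.553 -0.08   0.125] open 0.0358 F [-0.4 -1.4 -2.2]
touch True
down t 30.7 tcp [ 0.653 -0.08   0.044] open 0.0356 F [ 0.7 -0.5  2.5]
released t 32.4 tcp [ 0.56  -0.08   0.121] open 0.0549 F [-0.7  0.3 -1.1]
```

View pics/p3.png

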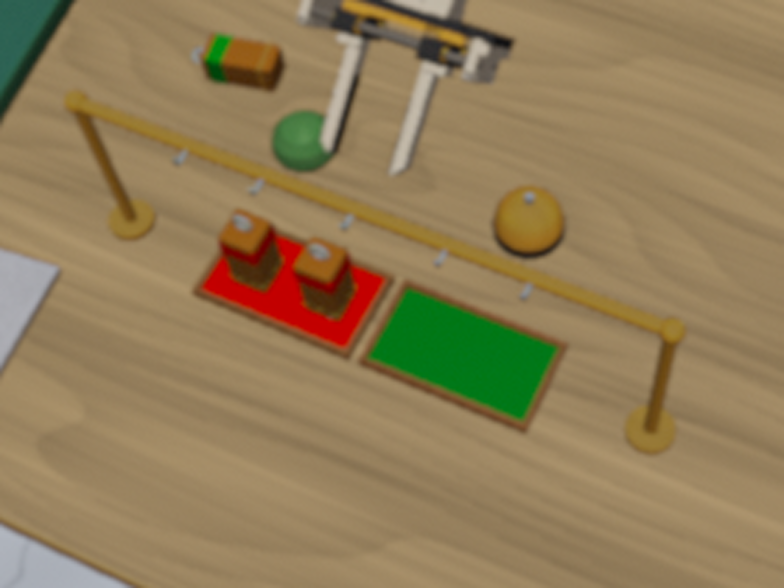

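Both red fobs stand in the red bay, at crop (250,250) and (325,280). The bell and paperweight haven't moved. Next is the green fob.

```bash
python3 - <<'E'
from h import *
p=np.array(telemetry.current_ee_pos()); r.move_l([p[0]-.06,p[1],.26],vel=.25)
do_pick((.4515,-.2505),-.155); do_place(.659,.055)
if .034<telemetry.current_opening()<.038: release()
p=np.array(telemetry.current_ee_pos()); r.move_l([p[0]-.1,p[1],.3],vel=.25); log("end")
snap("p4",130,110,410,320,f=2.8)
for n in("fob_red_a","fob_green","bell","paperweight","pen_cup"):
    print(n,[(round(d["score"],2),np.round(d["at"],3)) for d in models.mark_of(n,"scene")][:2],[(round(d["score"],2),np.round(d["at"],3)) for d in models.boxes_of(n,"scene")][:2])
E
```

```text
guard False
at t 36.9 tcp [ 0.458 -0.291  0.024] open 0.075 F [0.  0.6 0.3]
gripped t 37.6 tcp [ 0.458 -0.29   0.024] open 0.0357 F [-0.3 -1.1  1.4]
lifted t 38.5 tcp [ 0.457 -0.29   0.173] open 0.0359 F [-0.4 -0.1 -3.5]
joint move instead: the arm cannot follow that straight line within its joint ranges
preplace t 42.3 tcp [0.554 0.055 0.125] open 0.0357 F [ 0.3 -0.7 -3.8]
touch False
down t 44.3 tcp [0.653 0.055 0.041] open 0.0357 F [ 0.2  0.1 -2.6]
released t 46.0 tcp [0.562 0.055 0.118] open 0.0552 F [ 0.4 -0.6 -0.7]Traceback (most recent call last):
  File "<stdin>", line 5, in <module>
plant.PlanningError: the arm cannot follow that straight line within its joint ranges
```

```bash
python3 - <<'E'
from h import *
snap("p4",130,110,410,320,f=2.8); log("now")
for n in("fob_red_a","fob_green","bell","paperweight","pen_cup"):
    print(n,[(round(d["score"],2),np.round(d["at"],3)) for d in models.mark_of(n,"scene")][:2],[(round(d["score"],2),np.round(d["at"],3)) for d in models.boxes_of(n,"scene")][:2])
E
```

```text
now t 46.1 tcp [0.562 0.055 0.118] open 0.0551 F [ 0.8 -0.   0.3]
fob_red_a [(0.96, array([ 0.658, -0.154,  0.006])), (0.67, array([ 0.66, -0.08,  0.01]))] [(0.81, array([ 0.668, -0.072,  0.071])), (0.61, array([ 0.668, -0.145,  0.072]))]
fob_green [] [(0.9, array([0.637, 0.051, 0.042])), (0.54, array([0.668, 0.056, 0.002]))]
bell [(0.79, array([ 0.515,  0.047, -0.002]))] [(0.55, array([0.533, 0.051, 0.032]))]
paperweight [(0.86, array([ 0.515, -0.186, -0.001]))] [(0.68, array([ 0.528, -0.178,  0.032]))]
pen_cup [(0.94, array([0.521, 0.381, 0.001])), (0.4, array([ 0.655, -0.12 , -0.   ]))] [(0.88, array([0.537, 0.384, 0.07 ]))]
```

View pics/p4.png

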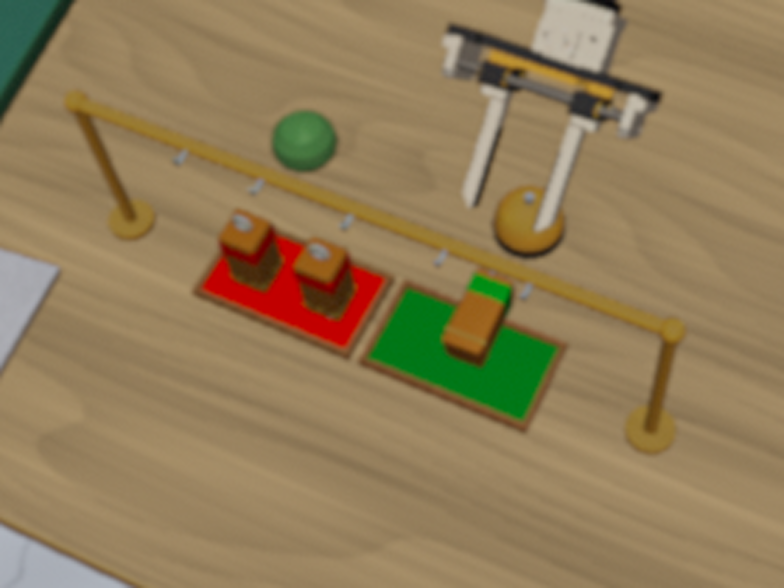

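The green fob didn't touch the floor before release, and it toppled towards the robot. It now lies in its bay at crop (478,318), eye towards the robot, probably leaning on the front wall. The other two fobs are fine and the bystanders haven't moved. I measure it closely for a regrasp, this time lowering until contact.

```bash
python3 - <<'E'
from h import *
snap("p5",265,190,345,250,f=10)
for c in("scene","top"):
    if c=="top": snap("p6",290,120,370,180,c="top",f=10)
    for d in models.mark_of("fob_green",c)[:3]: print(c,"mark",round(d["score"],2),np.round(d["at"],3))
    for d in models.regions_of("fob_green",c)[:2]:
        v,u=np.nonzero(d["pixels"]); print(c,"reg",round(d["score"],2),len(u),u.min(),u.max(),v.min(),v.max())
a=cv2.imread("pics/p5.png");b=cv2.imread("pics/p6.png"); cv2.imwrite("pics/p7.png",cv2.resize(np.hstack([a,b]),(800,300)))
E
```

```text
scene mark 0.75 [0.668 0.054 0.022]
scene reg 0.75 566 288 313 206 240
top mark 0.81 [0.668 0.05  0.021]
top reg 0.62 456 323 337 143 175
```

View pics/p5.png

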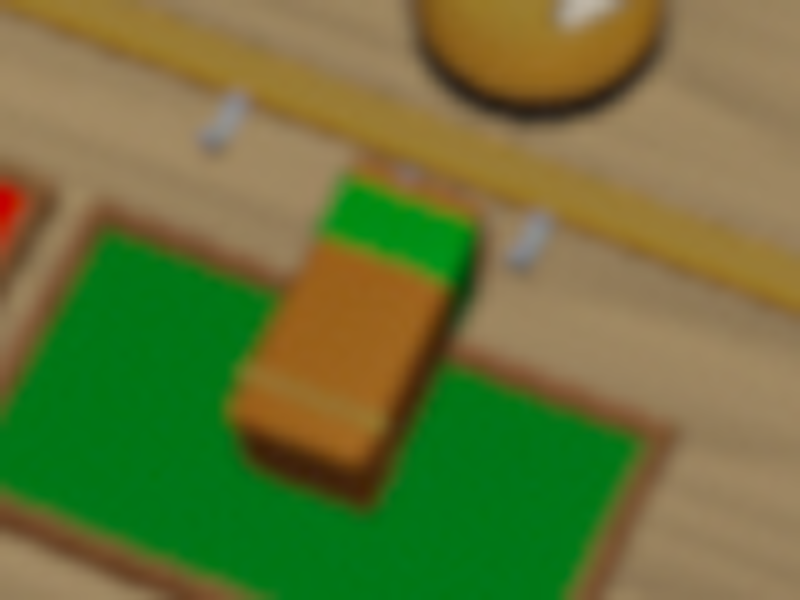

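View pics/p6.png

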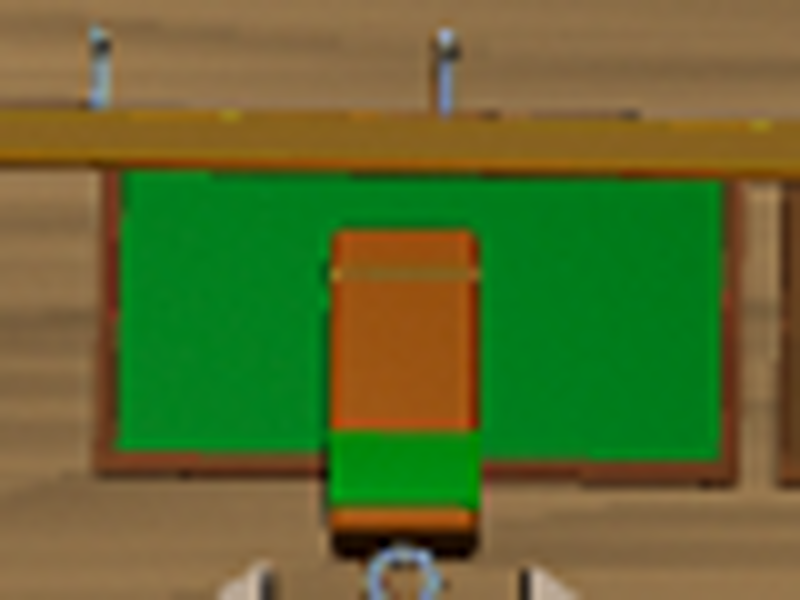

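```bash
cat > fix.py <<'E'
import h
from h import *
h.G[:]=[.010,.040]; s=-1; t=.095; o=np.array([.668,.052,.023])
zf=np.array([-np.cos(t),0,np.sin(t)]); xf=np.array([np.sin(t),0,np.cos(t)])
P=o+h.G[0]*xf+h.G[1]*zf; Q=q(tool(zf,xf,s))
Pm,Qm=np.array([.45,0,.26]),pick_pose((.45,0),0,s)[1]
E
python3 - <<'E'
from fix import *
for n,(p,k) in dict(hi=(back(P,Q,.08),Q),pick=(P,Q),up=(P+[0,0,.05],Q),out=(P+[-.14,0,.18],Q),mid=(Pm,Qm),pre=place_pose(.559,.052,s,.08),low=place_pose(.659,.052,s,-.01)).items():
    j=inverse_kinematics(p,k); print(n,np.round(p,3),None if j is None else np.round(j,2))
E
```

```text
hi [0.584 0.052 0.103] [-0.05  0.2   2.18  0.16  0.16  1.37]
pick [0.629 0.052 0.037] None
up [0.629 0.052 0.087] [-0.04  0.28  2.11  0.16  0.15  1.38]
out [0.489 0.052 0.217] [-0.06 -0.12  2.15  0.07  0.52  1.46]
mid [0.45 0.   0.26] [-0.62  0.21  1.72  0.55  1.65 -0.71]
pre [0.549 0.052 0.125] [-0.07  0.16  2.45  2.99  0.35  1.67]
low [0.649 0.052 0.035] [-0.05  0.49  2.35  3.07  0.57  1.6 ]
```

```bash
sed -i 's/s=-1;/s=1; h.A=np.radians(30);/' fix.py; cat >> fix.py <<'E'
OUT=P+[-.14,0,.19]; W=place_pose(.519,.052,s,.17); PRE=place_pose(.565,.052,s,.08)
E
cat > chk.py <<'E'
from fix import *
for n,(p,k) in dict(hi=(back(P,Q,.08),Q),pick=(P,Q),up=(P+[0,0,.05],Q),out=(OUT,Q),W=W,pre=PRE,near=place_pose(.665,.052,s,.02),low=place_pose(.665,.052,s,-.012)).items():
    j=inverse_kinematics(p,k); print(n,np.round(p,3),None if j is None else np.round(j,2))
print(np.round(telemetry.current_joints(),2),R.from_quat(Q,scalar_first=True).as_matrix()[:,2])
E
python3 chk.py
```

```text
hi [0.596 0.052 0.11 ] [-0.04  0.23  2.    0.03  0.49 -1.64]
pick [0.629 0.052 0.037] [-0.04  0.37  2.02  0.05  0.32 -1.65]
up [0.629 0.052 0.087] [-0.04  0.3   1.96  0.03  0.46 -1.64]
out [0.489 0.052 0.227] [-0.05 -0.07  1.99  0.03  0.8  -1.64]
W [0.509 0.052 0.215] [-0.09 -0.06  2.52  2.91  0.37 -1.41]
pre [0.555 0.052 0.125] [-0.08  0.32  2.61  3.05  0.83 -1.55]
near [0.655 0.052 0.065] [-0.05  0.54  2.44  3.08  0.89 -1.56]
low [0.655 0.052 0.033] [-0.05  0.64  2.47  3.09  1.01 -1.57]
[-0.05  0.19  2.44  3.03  0.37 -1.5 ] [ 0.41559673  0.         -0.90954899]
```

```bash
python3 - <<'E'
from fix import *
r.move_to(OUT,Q); gripper_to(0.075); go(back(P,Q,.08),Q,.25); print("guard",r.move_l(P,vel=.12,guard=12)); log("at")
gripper_to(.02,f_grip=40); log("grip")
if telemetry.current_opening()<.034: raise SystemExit("no grip")
r.move_l(P+[0,0,.05],vel=.2); r.move_l(OUT,vel=.25); log("out")
r.move_to(*W); go(*PRE,.2); r.move_l(place_pose(.665,.052,s,.02)[0],vel=.15); log("near")
print("touch",r.move_l(place_pose(.665,.052,s,-.012)[0],vel=.03,guard=4)); log("down")
snap("p8",265,180,345,240,f=8)
E
```

```text
guard False
at t 51.5 tcp [0.629 0.052 0.038] open 0.0752 F [-0.  -0.5  0. ]
grip t 52.2 tcp [0.629 0.052 0.037] open 0.0354 F [-1.1  0.1  2.3]
out t 53.5 tcp [0.489 0.052 0.225] open 0.0356 F [-0.3  0.9 -3.5]
near t 57.6 tcp [0.654 0.052 0.065] open 0.0359 F [ 0.1  0.3 -3.1]
touch True
down t 58.2 tcp [0.655 0.052 0.047] open 0.0356 F [-0.3 -0.5  2.9]
```

View pics/p8.png

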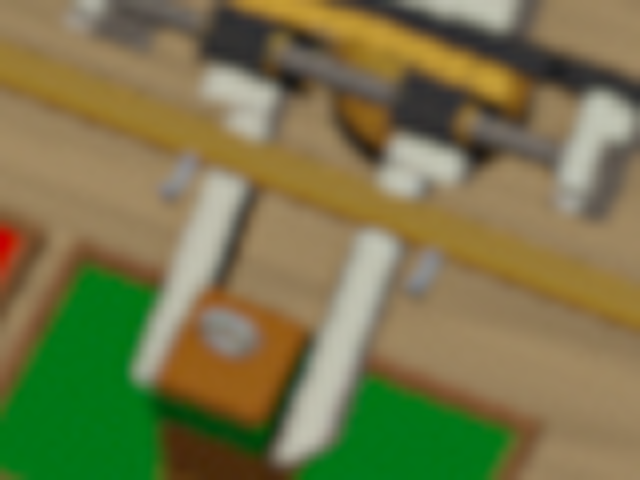

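It is upright at crop (235,365). Contact with the bay floor is confirmed: the vertical force went from -3.1 to +2.9 N. I release and check.

```bash
python3 - <<'E'
from h import *
gripper_to(0.055); P0=np.array(telemetry.current_ee_pos());Q=telemetry.current_tool_rot()
r.move_l(back(P0,Q,.10),vel=.1); log("rel")
snap("p9",130,110,410,320,f=2.8)
for n in("fob_red_a","fob_green","bell","paperweight","pen_cup"):
    print(n,[(round(d["score"],2),np.round(d["at"],3)) for d in models.mark_of(n,"scene")][:2])
E
```

```text
rel t 60.0 tcp [0.568 0.052 0.095] open 0.0549 F [-0.5 -1.2 -0.1]
fob_red_a [(0.81, array([ 0.66 , -0.079,  0.006])), (0.61, array([ 0.661, -0.152,  0.008]))]
fob_green [(0.73, array([0.664, 0.048, 0.003])), (0.35, array([ 0.657, -0.154,  0.01 ]))]
bell [(0.74, array([ 0.519,  0.047, -0.002]))]
paperweight [(0.78, array([ 0.517, -0.189,  0.002]))]
pen_cup [(0.64, array([ 0.521,  0.385, -0.002])), (0.21, array([0.515, 0.05 , 0.002]))]
```

View pics/p9.png

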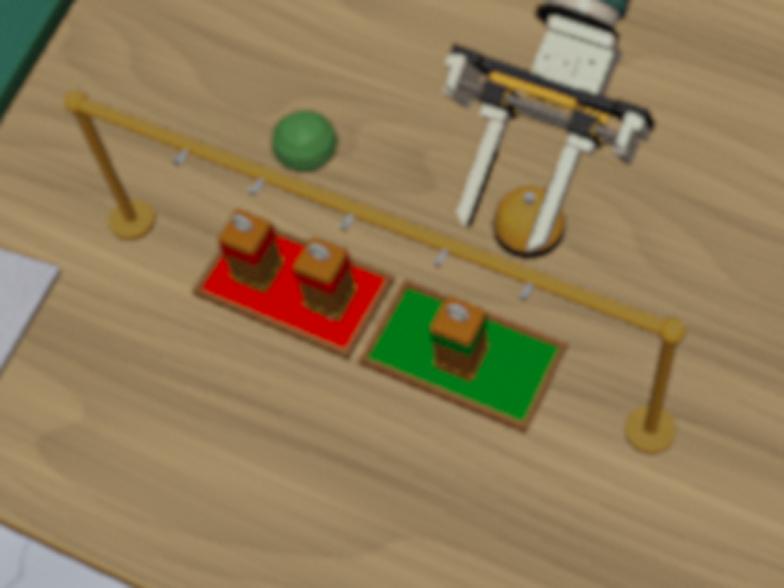

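All three fobs stand upright in their own bays: the reds at crop (250,250) and (325,280), the green at (460,338). The gripper is clear of everything and the bystanders haven't moved.

```bash
python3 -c "
from plant import r
r.sign_off()"
```

```text
the job is handed in; nothing more can be done
```

All three fobs are standing upright, eye on top, in the bays of their own colour, and I handed the job in at about 60 s of the 72 s limit. The sign-off reports no verdict.

**What went wrong:** I let go of the green fob the first time before it had touched the bay floor. It fell over inside its bay, towards the robot. I picked it up again, turned it upright and lowered it until the wrist force confirmed contact before letting go. The topple could count against the no-dropping rule. The gap under its foot was only a few millimetres, so I don't expect it reached the 0.7 m/s limit, but I had no direct reading of its speed.

**Last checks:** the final picture shows all three upright, with the gripper clear of everything.

| Fob | Across the rail, from bay centre | Along the rail, from bay centre |
|---|---|---|
| Red (right) | about 2 mm | about 36 mm |
| Red (left) | about 1 mm | about 37 mm |
| Green | about 6 mm | about 3 mm |

These are inside the 30 mm and 65 mm limits. Measured foot heights were 3–8 mm (limits 1–9 mm), from marks good to about 4 mm. The bell, paperweight and pen cup are within about 4 mm of where they started, which is within measurement error.

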